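Mix a sample jar on a touch mixer

TASK

Pick up the slim round sample jar and press its foot squarely down into the sprung cup on the mixer's sloping top until it is fully home against the hard stop, keeping it firmly but not forcefully pressed there for two seconds. Then set the jar down gently, upright, in the steel tray and let go, leaving the other things where they are.

Things in the scene. Friction and masses are not known exactly. Their poses are not given: they have to be found in the camera images.
- jar: Sample jar: slim round white plastic jar standing upright, straight wall 50 mm in diameter up to 100 mm, grey cap 47 mm in diameter from 103 to 125 mm; flat foot; 0.15 to 0.3 kg. Tallest and slimmest of three white containers on the robot's left, in any order. Origin: centre of its underside; z along its axis to the cap.
- mixer: Touch mixer, fixed: white body 165 x 150 mm, top sloping 20 degrees down to its front (its -x), with one black rubber cup; highest point about 125 mm. It runs when pushed with more than 9 N on the cup; 12 to 20 N is a good push, over 35 N damages it. It may swap places with the tray. Origin: centre of its underside; x to its back, z up.
- cup_face (a point): Centre of the cup's floor, which moves with the cup; about 104 mm above the worktop at rest. z: the cup's axis, up out of it, leaning 20 degrees from vertical to the mixer's front; y level, as the mixer's. The floor is a flat ring (hole 26 mm in diameter) within a rim 62 mm in inner and 72 mm in outer diameter, 4 mm high; all of it slides along z.
- cup (a joint): How far the sprung cup is pushed down along its axis, m, 0 at rest. Spring: 1.3 N to start, then 0.25 N per mm. In the ring's hole stands a rigid stop pin, 18 mm in diameter, its top 4 to 18 mm below the resting floor: different each time and not reported. The jar is fully home when its foot bears on this pin (the spring alone then gives 2 to 6 N).
- tray: Empty square stainless steel tray, fixed, outside 125 x 125 mm, walls 6 mm thick and 14 mm high. Origin: centre of its underside.
- tray_floor (a point): Centre of the tray's flat inner floor (113 x 113 mm), 6 mm above the worktop.
- wide_jar: Bystander: the wide squat white jar, 72 mm diameter, 75 mm tall. Origin: centre of its underside.
- square_bottle: Bystander: square white bottle, 56 x 56 mm, 107 mm tall with its cap. Origin: centre of its underside.
- vial0: Bystander: small upright vial with a green cap, 34 mm diameter, 62 mm tall. Origin: centre of its underside.
- vial1: Bystander: a second vial like it. Origin: centre of its underside.
- marker: Bystander: orange marker pen lying down, 130 mm long, 14 mm thick. Origin: its underside at mid-length.
- carton: Bystander: pale carton, 70 x 130 x 75 mm. Origin: centre of its underside.
Mind the look-alikes: they are no part of the job. Of the things that look like the tray, the largest one is meant.

How it is judged:
By the outcome, as a careful person would: the job done as asked, in the order asked, and still so for the second after the job is handed in, with the robot touching nothing.
It also fails if it takes over 56 s, if anything falls off the work surface, if the arm or the gripper's body presses on something with over 40 N, if the wrist force passes 120 N, or if a joint passes its speed limit or range.

ROBOT

A 7-joint arm with a two-finger parallel gripper is mounted at the origin on the work surface. World frame = base frame: x ahead of the robot, y to its left, z up, the work surface at z = 0. Lengths are in mm, angles in rad, forces in N, time in s.
With the tool pointing down it reaches from about 425 to 975 mm from the base axis. Payload 16.7 kg.
Tool frame: the origin (TCP) lies at the very end of the fingers, on their centre line; the grasp point (between the pads) lies 19 mm behind it; z points along the fingers, y is the direction in which the jaws open and shut (so a half turn about z gives the same grasp; the last joint's range is limited). The gripper opens to 85 mm and grips with 20 to 120 N. Pads are 22 mm wide; open, the fingers measure 114 mm over their backs; the gripper's body (76 mm by 85 mm) begins 54 mm behind the grasp point. The pads swing forward as they close: fully open they stand 13 mm farther back than shut.
Start: joints at [1.125, 0.426, 0.074, 1.606, -0.034, 1.111, -0.067], TCP at [197.38, -645.459, 231.302] pointing down, gripper open.
Joint ranges: [-2.85, 2.85], [-0.5, 2.14], [-1.23, 1.37], [0.21, 2.46], [-1.02, 4.16], [0.16, 2.05], [-2.73, 2.73]. Speed limits (rad/s): [1.89, 1.89, 2.39, 2.39, 3.01, 3.01, 3.01].

INTERFACE

Orientations are given as a unit quaternion [x, y, z, w].
In Python, from workcell import telemetry, viewer, arm gives the robot as it stands.
- The arm moves only by the tool drive_tool, never from a script. Its argument "targets" is one flat list of numbers, 6 for each row, row after row: the shift along the world's x, y, z in m, then the turn, a rotation vector about the world's x, y, z in degrees. A call has 1 to 10 rows; each row is the pose to reach, as a shift and turn from the pose commanded when the call began; what a row does not reach only later rows make up. A row lasts 1/10 s, in which the tool goes at most 50 mm and 8.59 degrees, less where a joint would pass 70% of its speed; a pose out of reach is approached as far as the arm can. A call with a gripper value outside its range is refused whole. "jaw" is the finger opening in m, from 0 to 0.0854, set as the call begins (left out, the last holds). The fingers move at their own pace and stop on an object; "squeeze" is the grip in N (left out, the last holds). Time passes only in rows, so rows that repeat a pose let the fingers close. It gives the time, the measured TCP pose, the force and the opening at its end, in the units of the state.
- telemetry.sense(): the state, without advancing time (a new reading comes with each control period).
- viewer.snapshot(name): name is "scene" or "side" or "wrist"; returns the picture (400x640x3 uint8, red, green, blue); there is no depth.
- viewer.camera_model(name): a dict with "fx", "fy", "cx", "cy" (pixels), "distortion" ([k1, k2, p1, p2, k3] as OpenCV has them; the pictures are not rectified), "cam_to_world" (4x4, takes a point from camera to world coordinates); the wrist camera has in their place "hand_eye" (4x4, takes a point from camera to tool coordinates, whose origin is the TCP and whose axes are the flange's). Camera axes: x right, y down, z forward; pixel columns grow to the right and rows downward; lengths in mm; the calibration is good to about 2 mm. A picture is of the moment at which its call begins: read the wrist's pose just before it. camera_model takes no time and is no camera call.
- arm.hand_in(): hands the job in, once; it reports no verdict.
The state is a dict: "time": time; "joint_positions": joint angles; "joint_vel": joint speeds; "joint_torque": joint torques, N m; "position": TCP position; "tool_rot": TCP orientation; "force": force on the tool from outside, world axes, zero at the start; "wrist_torque": the same for the moment, N m; "width": finger opening in mm.
Only numpy, scipy, OpenCV 4.12 (cv2) and the standard library are available. Lean on these libraries where they do the work, as an engineer would, in place of code of your own. Each camera call takes 0.05 s, during which the arm holds its last target.

## Working session

There is one attempt and no reset: what is moved stays moved. The work goes in short steps, Python scripts to look and compute and a tool call to move; the robot and the scene stay as the last step left them, time stands still between calls to the robot, and variables do not carry over. Pictures are saved under pics/ and viewed, and the job is handed in when it is done.

Besides the shell and the picture viewer there is one more tool, called in YAML: its name, and indented under it one key for each argument. drive_tool: Moves the arm, as the interface text tells. Its arguments: {"type":"object","properties":{"targets":{"type":"array","items":{"type":"number"}},"jaw":{"type":"number"},"squeeze":{"type":"number"}},"required":["targets"]}

```bash
ls; mkdir -p pics; python3 - <<'E'
from workcell import telemetry, viewer, arm
import cv2, json
s=telemetry.sense(); print({k:s[k] for k in ('time','position','tool_rot','force','width')})
for n in ('scene','side','wrist'):
    im=viewer.snapshot(n); cv2.imwrite(f'pics/{n}0.png',im[:,:,::-1])
    print(n,viewer.camera_model(n))
E
```

```text
pics
{'time': 0.0, 'position': array([ 197.26213589, -645.10491864,  230.58872103]), 'tool_rot': array([ 9.89010005e-01,  1.47847143e-01, -1.52432159e-04, -6.39002992e-04]), 'force': array([-0.35419953, -0.32450388, -0.0159395 ]), 'width': 85.43292317982394}
scene {'fx': 468.7725008590999, 'fy': 468.7725008590999, 'cx': 322.4191246951182, 'cy': 199.2325223173001, 'distortion': array([-0.12492579,  0.        ,  0.        ,  0.        ,  0.        ]), 'cam_to_world': array([[-6.66200968e-01,  6.01168479e-01, -4.41330636e-01,
         9.67282063e+02],
       [ 7.45564996e-01,  5.50827686e-01, -3.75128908e-01,
         3.80224632e+02],
       [ 1.75814579e-02, -5.78951915e-01, -8.15172112e-01,
         9.08705008e+02],
       [ 0.00000000e+00,  0.00000000e+00,  0.00000000e+00,
         1.00000000e+00]])}
side {'fx': 410.72276556204287, 'fy': 410.72276556204287, 'cx': 316.97124847280645, 'cy': 196.86350554946625, 'distortion': array([-0.06844347,  0.        ,  0.        ,  0.        ,  0.        ]), 'cam_to_world': array([[ 9.70223529e-01, -1.29817498e-01,  2.04484036e-01,
         3.58389609e+02],
       [-2.41201964e-01, -5.94833460e-01,  7.66808169e-01,
        -6.89343136e+02],
       [ 2.20888282e-02, -7.93297279e-01, -6.08433654e-01,
         6.45580074e+02],
       [ 0.00000000e+00,  0.00000000e+00,  0.00000000e+00,
         1.00000000e+00]])}
wrist {'fx': 297.2866184926919, 'fy': 297.2866184926919, 'cx': 314.8639371366326, 'cy': 200.90857760525637, 'distortion': array([-0.02071971,  0.        ,  0.        ,  0.        ,  0.        ]), 'hand_eye': array([[ 8.08672304e-04, -9.46237766e-01, -3.23470920e-01,
         8.11808356e+01],
       [ 9.99999670e-01,  7.39164537e-04,  3.37732483e-04,
        -9.80967634e-01],
       [-8.04769971e-05, -3.23471087e-01,  9.46238051e-01,
        -1.44222144e+02],
       [ 0.00000000e+00,  0.00000000e+00,  0.00000000e+00,
         1.00000000e+00]])}
```

View pics/scene0.png

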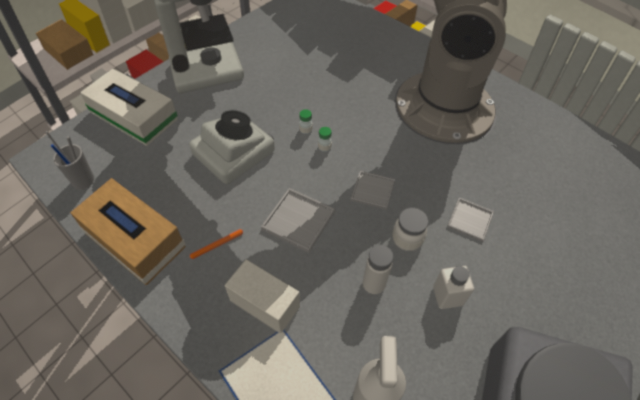

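View pics/side0.png

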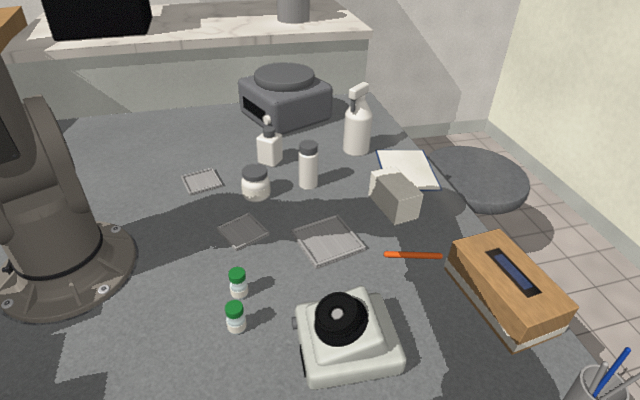

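View pics/wrist0.png

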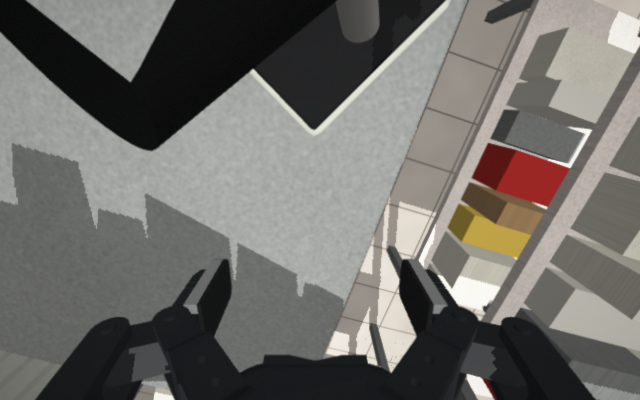

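Candidates for the jar, in scene pixels: a tall slim round container with a grey cap (377,268), a wide squat jar (410,228) and a square bottle (454,288). The first fits best because it is the slimmest and tallest. Tray candidates are (297,218), which is the largest, (373,188) and (470,219). Next I'll confirm both with enlarged crops.

```bash
cat > h.py <<'E'
from workcell import telemetry, viewer, arm
import numpy as np, cv2
from scipy.spatial.transform import Rotation as R
def cam(n,s=None):
    m=viewer.camera_model(n); K=np.array([[m['fx'],0,m['cx']],[0,m['fy'],m['cy']],[0,0,1.]])
    if n=='wrist':
        T=np.eye(4);T[:3,:3]=R.from_quat(s['tool_rot']).as_matrix();T[:3,3]=s['position'];T=T@m['hand_eye']
    else: T=m['cam_to_world']
    return K,np.array(m['distortion']),np.array(T)
def rays(c,px):
    K,d,T=c; p=cv2.undistortPoints(np.array(px,float).reshape(-1,1,2),K,d).reshape(-1,2)
    v=np.c_[p,np.ones(len(p))]@T[:3,:3].T
    return T[:3,3],v/np.linalg.norm(v,axis=1)[:,None]
def plane(c,px,z):
    o,v=rays(c,px); return o+v*((z-o[2])/v[:,2])[:,None]
def tri(c1,p1,c2,p2):
    o1,v1=rays(c1,p1);o2,v2=rays(c2,p2);out=[]
    for a,b in zip(v1,v2):
        t=np.linalg.lstsq(np.c_[a,-b],o2-o1,rcond=None)[0]
        x,y=o1+a*t[0],o2+b*t[1]; out.append(np.r_[(x+y)/2,np.linalg.norm(x-y)])
    return np.array(out)
def proj(c,P):
    K,d,T=c; M=np.linalg.inv(T); rv=cv2.Rodrigues(M[:3,:3])[0]
    return cv2.projectPoints(np.array(P,float).reshape(-1,1,3),rv,M[:3,3],K,d)[0].reshape(-1,2)
def crop(im,x,y,w,h,k,f,pts=()):
    c=cv2.resize(im[y:y+h,x:x+w],None,fx=k,fy=k,interpolation=cv2.INTER_CUBIC)
    for p in pts: cv2.circle(c,(int((p[0]-x+.5)*k),int((p[1]-y+.5)*k)),2,(0,0,255),-1)
    cv2.imwrite(f,c)
E
python3 - <<'E'
import cv2
from h import *
a=cv2.imread('pics/scene0.png');b=cv2.imread('pics/side0.png')
l=cv2.resize(a[175:335,330:490],None,fx=2.5,fy=2.5,interpolation=2);r=cv2.resize(b[95:255,220:380],None,fx=2.5,fy=2.5,interpolation=2)
l2=cv2.resize(a[80:260,180:360],(400,400),interpolation=2);r2=cv2.resize(b[205:395,280:470],(400,400),interpolation=2)
import numpy as np
cv2.imwrite('pics/c1.png',np.hstack([l,r]));cv2.imwrite('pics/c2.png',np.hstack([l2,r2]))
E
```

```text
(no output)
```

View pics/c1.png

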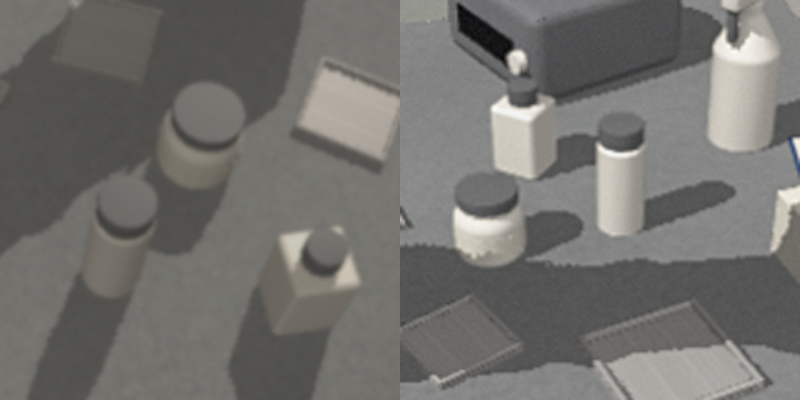

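View pics/c2.png

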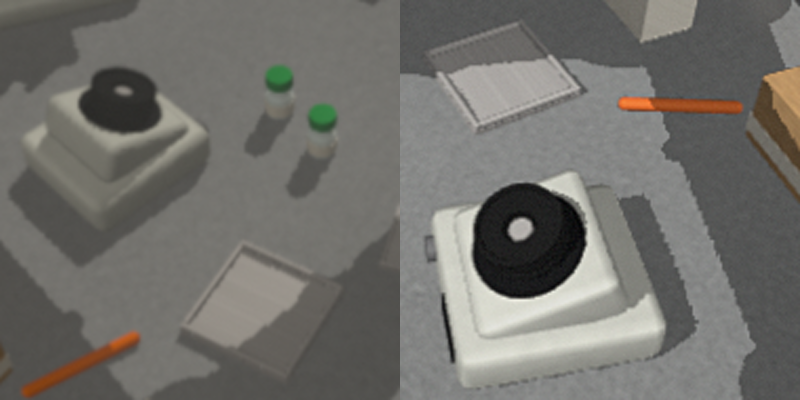

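```bash
python3 - <<'E'
from h import *
np.set_printoptions(suppress=True,precision=1)
A,B=cam('scene'),cam('side')
f=lambda x,y:(330+x/2.5-.3,175+y/2.5-.3); g=lambda x,y:(220+(x-400)/2.5-.3,95+y/2.5-.3)
a=180/400;b=190/400
F=lambda x,y:(180+x*a-.3,80+y*a-.3); G=lambda x,y:(280+(x-400)*b-.3,205+y*b-.3)
print('jar cap', tri(A,[f(127,203)],B,[g(622,128)]))
print('wide', tri(A,[f(209,110)],B,[g(487,190)]), 'sqcap',tri(A,[f(326,248)],B,[g(523,88)]))
print('jar foot', plane(A,[f(108,285)],0),plane(B,[g(621,226)],0))
print('pin', tri(A,[F(123,90)],B,[G(521,229)]))
# tray corners: scene top(243,243) right(341,288) bottom(283,376) left(181,326)
print('tray scene',plane(A,[F(243,243),F(341,288),F(283,376),F(181,326)],14))
print('tray side',plane(B,[G(428,52),G(522,24),G(583,92),G(477,130)],14))
# mixer corners base bottom
print('mix scene left,bot,right',plane(A,[F(28,148),F(104,222),F(206,140)],0)); 
print('vials',tri(A,[F(280,75),F(323,114)],B,[(237,272),(234,307)]))
E
```

```text
jar cap [[564.7 186.7 117.8   3. ]]
wide [[423.1 172.7  72.2   4.1]] sqcap [[483.8 322.5 100.9   3.3]]
jar foot [[576.  194.9   0. ]] [[564.6 179.7   0. ]]
pin [[ 498.3 -305.    99.     3.1]]
tray scene [[ 514.3 -109.7   14. ]
 [ 487.4    5.7   14. ]
 [ 604.5   32.3   14. ]
 [ 631.8  -83.2   14. ]]
tray side [[ 487.5   -0.4   14. ]
 [ 600.7   22.9   14. ]
 [ 632.1  -96.    14. ]
 [ 512.  -123.1   14. ]]
mix scene left,bot,right [[ 578.1 -400.     0. ]
 [ 590.3 -250.9    0. ]
 [ 428.7 -254.3    0. ]]
vials [[ 358.5 -190.5  102.5   15.7]
 [ 325.9 -177.3   10.2   25.5]]
```

drive_tool:
  targets: [0,0,0.04,0,0,0,0.01,0.01,0.08,0,0,0,0.04,0.04,0.1,0,0,0,0.07,0.07,0.1,0,0,0,0.105,0.105,0.1,0,0,0,0.14,0.14,0.1,0,0,0,0.175,0.175,0.1,0,0,0,0.21,0.21,0.1,0,0,0,0.245,0.245,0.1,0,0,0,0.28,0.28,0.1,0,0,0]

```text
time: 1.15
position: [478.4, -363.8, 331.3]
tool_rot: [0.989, 0.148, -0.0, -0.0]
force: [0.8, -1.3, -0.1]
width: 85.7
```

drive_tool:
  targets: [0.02,0.02,0.02,0,0,0,0.04,0.035,0.02,0,0,0,0.04,0.035,0.02,0,0,0,0.04,0.035,0.02,0,0,0]

```text
time: 1.55
position: [517.4, -330.2, 350.9]
tool_rot: [0.989, 0.148, -0.0, -0.0]
force: [0.3, -1.2, -0.1]
width: 85.3
```

```bash
cat > snap.py <<'E'
import sys,pickle
from h import *
n=sys.argv[1]; s=telemetry.sense(); im=viewer.snapshot('wrist')[:,:,::-1]
cv2.imwrite(f'pics/{n}.png',im); pickle.dump(s,open(f'pics/{n}.pkl','wb'))
print(s['time'],s['position'],s['tool_rot'],s['force'],s['width'],np.abs(s['joint_vel']).max(),s['joint_positions'])
E
python3 snap.py w1
```

```text
1.55 [ 517.38196556 -330.20328524  350.85054143] [ 9.88946384e-01  1.48273038e-01 -3.45447124e-04 -1.90914501e-04] [ 0.31660607 -1.2483311  -0.10449834] 85.2897315000309 0.021247781335082493 [ 0.5776555   0.25144159 -0.14202637  1.58715625  0.0365623   1.30637846
 -0.84270181]
```

View pics/w1.png

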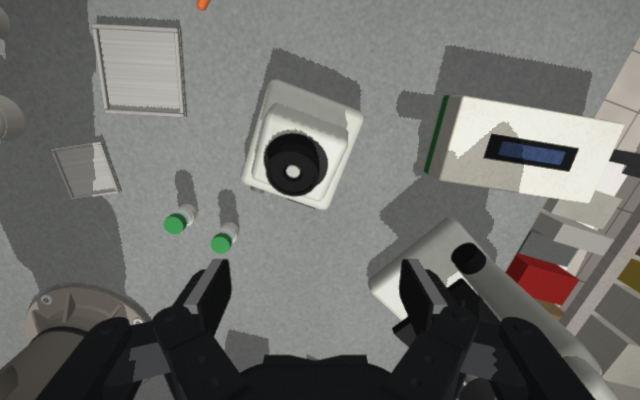

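```bash
python3 - <<'E'
from h import *
im=cv2.imread('pics/w1.png'); crop(im,230,60,150,160,3.7,'pics/w1c.png')
b=cv2.imread('pics/side0.png'); crop(b,285,275,130,120,5,'pics/s1c.png')
E
```

```text
(no output)
```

View pics/w1c.png

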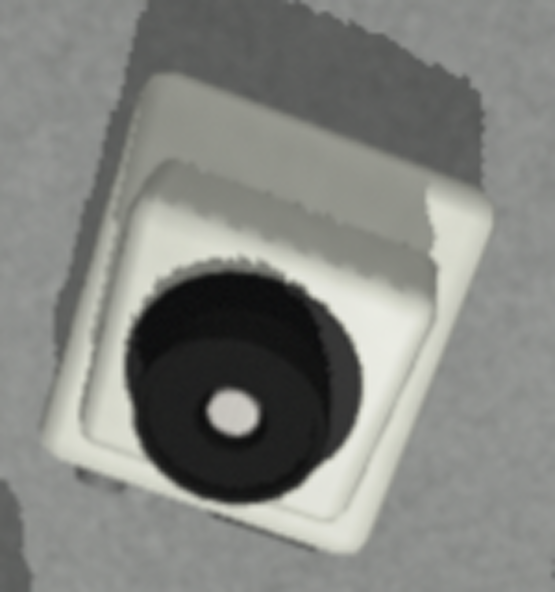

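View pics/s1c.png

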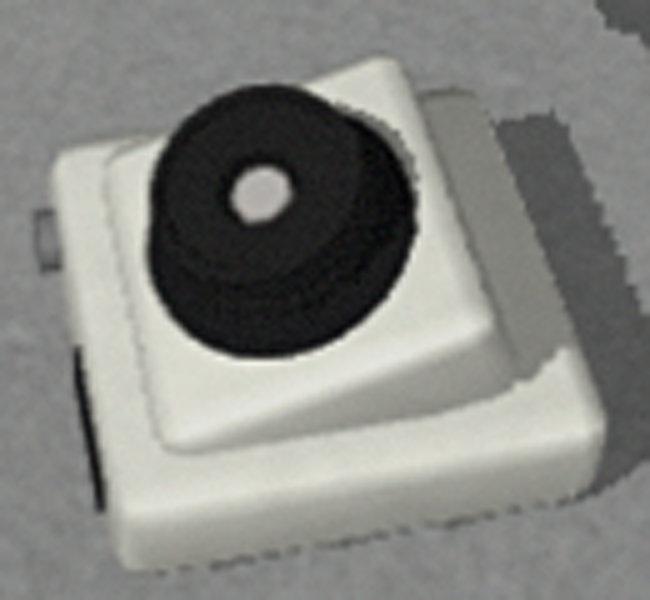

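drive_tool:
  targets: [-0.03,0.03,-0.01,0,0,0,-0.06,0.06,-0.03,0,0,0,-0.09,0.08,-0.05,0,0,0,-0.09,0.08,-0.05,0,0,0,-0.09,0.08,-0.05,0,0,0]

```text
time: 2.1
position: [426.3, -251.2, 301.5]
tool_rot: [0.989, 0.147, 0.0, 0.0]
force: [1.0, -0.6, 0.9]
width: 85.6
```

```bash
python3 snap.py w2; python3 - <<'E'
from h import *
im=cv2.imread('pics/w2.png'); crop(im,230,40,300,230,2.6,'pics/w2c.png')
E
```

```text
2.1 [ 426.31246556 -251.15155035  301.4884536 ] [9.89132728e-01 1.47025136e-01 6.22518655e-06 2.36532418e-04] [ 0.97817149 -0.55725957  0.89188505] 85.60821092070134 0.054351039662826145 [ 0.56782847  0.07630547 -0.17525686  1.90263021  0.01491058  1.16360766
 -0.88850695]
```

View pics/w2.png

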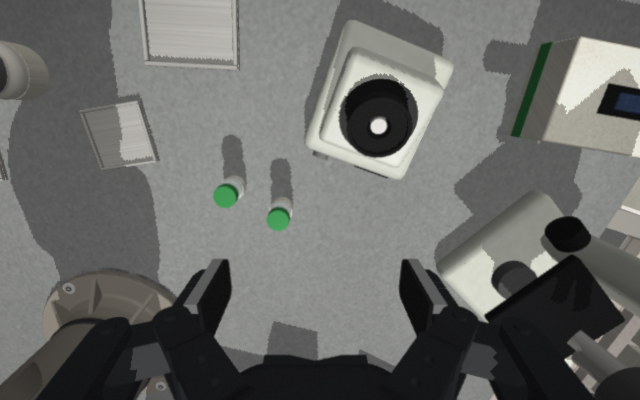

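View pics/w2c.png

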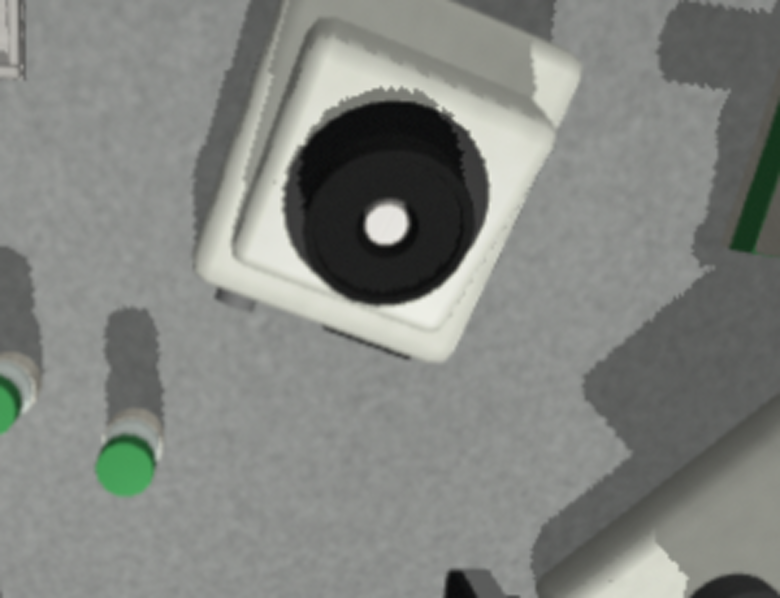

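```bash
python3 - <<'E'
from h import *
import pickle
np.set_printoptions(suppress=True,precision=2)
C={n:cam('wrist',pickle.load(open(f'pics/{n}.pkl','rb'))) for n in('w1','w2')}
C['scene0']=cam('scene');C['side0']=cam('side')
init={'w1':(293,171),'w2':(378,125),'scene0':(235,120),'side0':(337,313)}
pin={};tiles=[]
for n,(x,y) in init.items():
    im=cv2.imread(f'pics/{n}.png'); g=cv2.cvtColor(im,cv2.COLOR_BGR2GRAY)[y-12:y+13,x-12:x+13].astype(float)
    lo=np.percentile(g[6:19,6:19],20); w=np.clip(g-lo-(g[12,12]-lo)*.3,0,None); 
    lab=cv2.connectedComponents((w>0).astype(np.uint8))[1]; w[lab!=lab[12,12]]=0
    yy,xx=np.mgrid[-12:13,-12:13]; pin[n]=(x+(w*xx).sum()/w.sum(), y+(w*yy).sum()/w.sum()); print(n,pin[n],(w>0).sum())
    t=im[y-45:y+45,x-45:x+45].astype(float); t=np.clip(t*4,0,255).astype(np.uint8); tiles.append(cv2.resize(t,(400,400)))
cv2.imwrite('pics/rims.png',cv2.resize(np.vstack([np.hstack(tiles[:2]),np.hstack(tiles[2:])]),(800,800))[:800]) if 0 else (cv2.imwrite('pics/rimA.png',np.hstack(tiles[:2])),cv2.imwrite('pics/rimB.png',np.hstack(tiles[2:])))
ks=list(pin)
for i in range(4):
  for j in range(i): print(ks[i],ks[j],tri(C[ks[i]],[pin[ks[i]]],C[ks[j]],[pin[ks[j]]]))
# all-ray LS
M=np.zeros((3,3));bb=np.zeros(3)
for k in ks:
    o,v=rays(C[k],[pin[k]]);P=np.eye(3)-np.outer(v[0],v[0]);M+=P;bb+=P@o
print('pin LS',np.linalg.solve(M,bb))
# yaw edges
def ed(c,p,q,z): a=plane(c,[p,q],z); d=a[1]-a[0]; return np.degrees(np.arctan2(d[1],d[0]))
u=lambda x,y:(230+x/3.7-.3,60+y/3.7-.3); v=lambda x,y:(230+x/2.6-.3,40+y/2.6-.3)
for z in (45,):
  print('w1 back',ed(C['w1'],u(170,73),u(480,190),z),'front',ed(C['w1'],u(60,462),u(335,552),z),'right',ed(C['w1'],u(490,230),u(365,535),z))
  print('w1 wedge back',ed(C['w1'],u(160,200),u(415,305),110),'wedge front',ed(C['w1'],u(90,440),u(330,520),60))
  print('w2 front',ed(C['w2'],v(205,275),v(430,360),z),'right',ed(C['w2'],v(578,80),v(455,345),z),'wedge back',ed(C['w2'],v(325,28),v(535,120),110),'wf',ed(C['w2'],v(240,262),v(430,328),60))
w=lambda x,y:(285+x/5-.3,275+y/5-.3)
print('side right bottom',ed(C['side0'],w(135,568),w(590,495),0))
E
```

```text
w1 (np.float64(292.6697380974364), np.float64(171.06960883882684)) 120
w2 (np.float64(378.68514150943395), np.float64(126.42371190130625)) 139
scene0 (np.float64(235.1522198731501), np.float64(120.41120507399577)) 28
side0 (np.float64(336.7464), np.float64(313.3058888888889)) 110
w2 w1 [[ 497.46 -303.97  100.83    0.69]]
scene0 w1 [[ 497.21 -303.71   98.95    0.09]]
scene0 w2 [[ 496.94 -304.59   98.19    0.65]]
side0 w1 [[ 498.2  -304.4    98.75    2.35]]
side0 w2 [[ 498.12 -304.98   98.75    1.96]]
side0 scene0 [[ 498.09 -304.46   98.6     2.42]]
pin LS [ 497.64 -304.36   98.74]
w1 back -92.54335561997688 front -92.09743087339517 right 176.70442068294332
w1 wedge back -94.89563661932193 wedge front -92.26293217603958
w2 front -93.64086280112882 right 177.13273270626502 wedge back -94.15291970136059 wf -91.90429161624446
side right bottom -4.156054647571606
```

View pics/rimA.png

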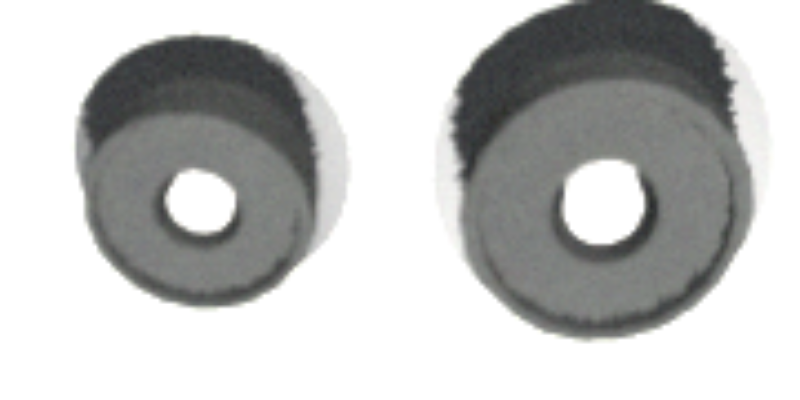

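View pics/rimB.png

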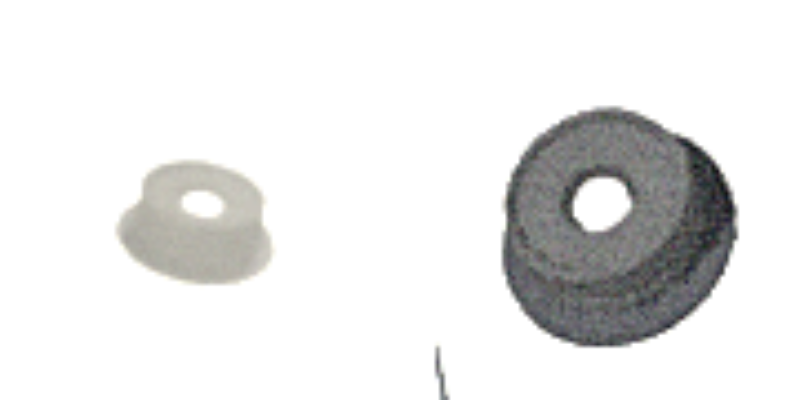

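drive_tool:
  targets: [0.01,0.035,0.01,0,0,0,0.02,0.08,0.02,0,0,0,0.04,0.12,0.03,0,0,0,0.05,0.16,0.03,0,0,0,0.06,0.2,0.03,0,0,0,0.06,0.22,0.03,0,0,0,0.06,0.22,0.03,0,0,0]

```text
time: 2.85
position: [488.6, -27.9, 331.8]
tool_rot: [0.989, 0.15, 0.001, -0.0]
force: [1.3, -0.0, 1.1]
width: 85.3
```

```bash
python3 snap.py w3
```

```text
2.85 [488.64177963 -27.91208087 331.81928172] [ 9.88746611e-01  1.49598122e-01  5.77802875e-04 -4.55545027e-04] [ 1.3362955  -0.01791526  1.07468687] 85.30659048765257 0.05590642699495197 [ 0.30676942  0.05827553 -0.39476154  1.8587255   0.02274248  1.22805014
 -1.36548228]
```

drive_tool:
  targets: [0,0.035,0,0,0,0,0.0,0.08,0,0,0,0,0,0.12,0,0,0,0,0,0.16,0,0,0,0,0,0.18,0,0,0,0,0,0.18,0.0,0,0,0,0,0.18,0,0,0,0]

```text
time: 3.6
position: [488.2, 148.2, 331.3]
tool_rot: [0.989, 0.147, -0.0, 0.0]
force: [0.0, -0.4, -0.0]
width: 85.4
```

```bash
python3 snap.py w4
```

```text
3.6 [488.24061838 148.20932331 331.27289149] [ 9.89114128e-01  1.47150394e-01 -5.42550705e-05  9.23144746e-06] [ 0.01971446 -0.43951127 -0.02734151] 85.39345662879317 0.013604455155115202 [ 0.09282682  0.11075583 -0.55300837  1.81182716  0.06148854  1.23610821
 -1.75308779]
```

View pics/w3.png

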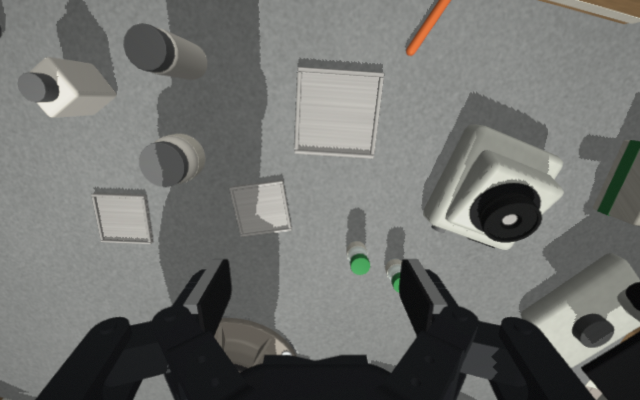

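View pics/w4.png

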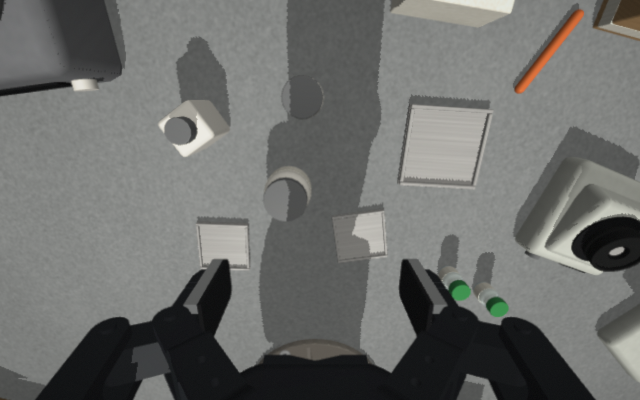

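```bash
python3 - <<'E'
from h import *
def t(n,x,y,r,k): 
    a=cv2.imread(f'pics/{n}.png')[y-r:y+r,x-r:x+r].astype(float); lo,hi=np.percentile(a,[1,99]); return cv2.resize(np.clip((a-lo)/(hi-lo)*255,0,255).astype(np.uint8),(400,400),interpolation=2)
cv2.imwrite('pics/jar.png',np.hstack([t('w4',302,97,40,1),t('w3',160,50,40,1)]))
cv2.imwrite('pics/tray.png',np.hstack([t('w4',446,142,60,1),t('w3',339,108,60,1)]))
E
```

```text
(no output)
```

View pics/jar.png

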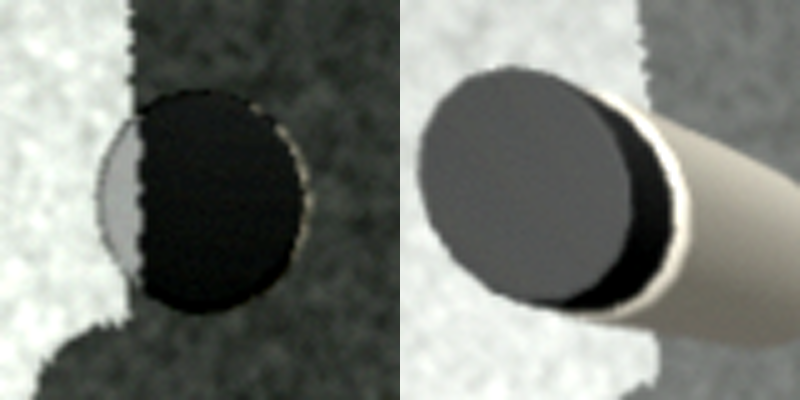

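View pics/tray.png

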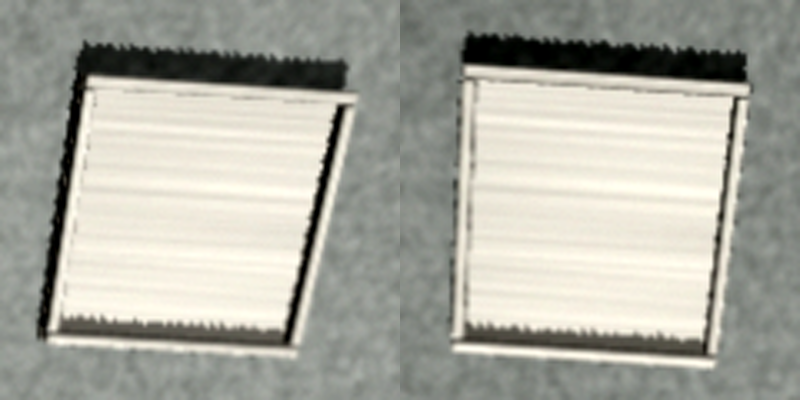

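```bash
python3 - <<'E'
from h import *
import pickle
np.set_printoptions(suppress=True,precision=1)
C={n:cam('wrist',pickle.load(open(f'pics/{n}.pkl','rb'))) for n in('w3','w4')}
A,B=cam('scene'),cam('side')
print('jar',tri(C['w4'],[(302.2,96.8)],C['w3'],[(144.6,46.4)]))
print(tri(C['w4'],[(302.2,96.8)],B,[(308.5,145.9)]),plane(C['w4'],[(302.2,96.8)],125),plane(C['w3'],[(144.6,46.4)],125))
a=[(386+x*.3-.35,82+y*.3-.35) for x,y in [(87,75),(357,95),(297,355),(48,348)]]
b=[(279+x*.3-.35,48+y*.3-.35) for x,y in [(64,65),(350,84),(313,367),(52,350)]]
t=tri(C['w4'],a,C['w3'],b); print(t,t.mean(0)); 
for c,p in ((C['w4'],a),(C['w3'],b)): q=plane(c,p,14); print(q,q.mean(0))
E
```

```text
jar [[564.4 187.  126.5   0.2]]
[[565.2 187.2 116.8   2.1]] [[564.3 187.1 125. ]] [[564.5 187.9 125. ]]
[[ 601.3   33.6   14.2    0.5]
 [ 630.2  -86.2   14.3    0.6]
 [ 511.4 -113.9   17.     1.1]
 [ 481.5    4.6   19.8    2.5]] [556.1 -40.5  16.3   1.2]
[[ 601.6   33.6   14. ]
 [ 630.   -86.3   14. ]
 [ 511.6 -115.7   14. ]
 [ 479.1    2.4   14. ]] [555.6 -41.5  14. ]
[[ 601.1   33.6   14. ]
 [ 630.6  -86.3   14. ]
 [ 510.4 -114.6   14. ]
 [ 481.7    4.7   14. ]] [556.  -40.6  14. ]
```

drive_tool:
  targets: [0.02,0.01,-0.02,0,0,0,0.05,0.025,-0.05,0,0,0,0.076,0.039,-0.09,0,0,0,0.076,0.039,-0.13,0,0,0,0.076,0.039,-0.13,0,0,0]
  jaw: 0.085

```text
time: 4.15
position: [561.7, 185.7, 196.2]
tool_rot: [0.989, 0.147, -0.004, 0.001]
force: [-1.0, -0.3, -0.3]
width: 85.2
```

```bash
python3 snap.py w5
```

```text
4.15 [561.74053166 185.68332036 196.15340246] [ 9.89147157e-01  1.46867973e-01 -4.14522464e-03  7.19737534e-04] [-1.03062471 -0.3322175  -0.29926356] 85.17003597313723 0.09089389615534905 [-3.72544606e-04  3.78320754e-01 -5.36255069e-01  1.80000789e+00
  2.19901780e-01  1.03156706e+00 -1.89684014e+00]
```

View pics/w5.png

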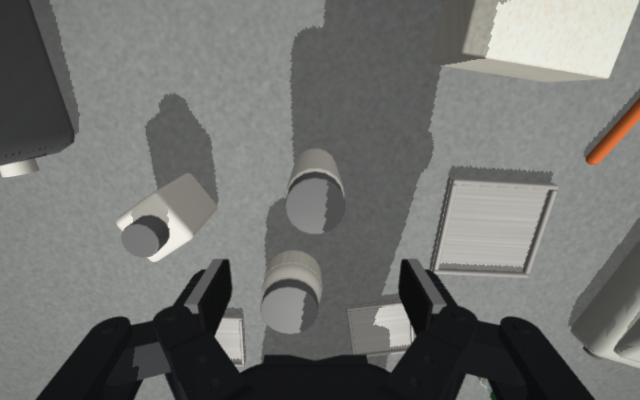

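drive_tool:
  targets: [0,0,-0.03,0,0,0,0,0,-0.07,0,0,0,0,0,-0.1,0,0,0,0,0,-0.125,0,0,0,0,0,-0.138,0,0,0,0,0,-0.138,0,0,0,0,0,-0.138,0,0,0]

```text
time: 4.9
position: [564.5, 188.5, 65.3]
tool_rot: [0.989, 0.147, 0.001, -0.0]
force: [0.5, 1.2, -0.2]
width: 84.9
```

drive_tool:
  targets: [0,0,0,0,0,0,0,0,0,0,0,0,0,0,0,0,0,0,0,0,0,0,0,0,0,0,0,0,0,0,0,0,0,0,0,0,0,0,0,0,0,0]
  jaw: 0.03
  squeeze: 50

```text
time: 5.6
position: [564.2, 188.4, 64.6]
tool_rot: [0.989, 0.148, 0.001, 0.0]
force: [-0.8, -2.3, 13.6]
width: 48.9
```

```bash
python3 snap.py w6
```

```text
5.6 [564.22930284 188.36243167  64.57519034] [9.89047052e-01 1.47597908e-01 8.68983005e-04 1.75900124e-04] [-0.82077331 -2.27242621 13.55227104] 48.88880172773574 0.0017321867363854636 [-0.05810256  0.53659507 -0.47910153  1.89691174  0.34051656  0.78698613
 -1.99726787]
```

View pics/w6.png

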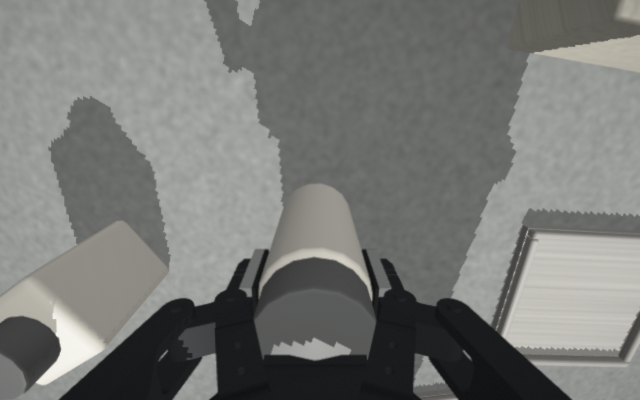

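drive_tool:
  targets: [0,0,0.01,0,0,0,0,0,0.04,0,0,0,0,0,0.08,0,0,0,0,0,0.12,0,0,0,0,0,0.16,0,0,0,0,0,0.18,0,0,0,0,0,0.18,0,0,0,0,0,0.18,0,0,0]

```text
time: 6.45
position: [563.1, 188.4, 243.4]
tool_rot: [0.989, 0.148, 0.0, 0.0]
force: [0.3, -0.2, -2.3]
width: 48.5
```

```bash
python3 snap.py w7; python3 - <<'E'
from h import *
s=telemetry.sense();T=s['position']
for n in('scene','side'):
    im=viewer.snapshot(n)[:,:,::-1]; p=proj(cam(n),[T]).astype(int)[0]; print(n,p)
    x,y=max(p[0]-80,0),max(p[1]-80,0); crop(im,x,y,160,160,3,f'pics/j_{n}.png')
a=cv2.imread('pics/j_scene.png');b=cv2.imread('pics/j_side.png');h=min(a.shape[0],b.shape[0]);cv2.imwrite('pics/j.png',cv2.resize(np.hstack([a[:h],b[:h]]),(800,int(800*h/(a.shape[1]+b.shape[1])))))
print(s['force'],s['wrist_torque'])
E
```

```text
6.45 [563.11021747 188.3906835  243.38442536] [9.89013210e-01 1.47827081e-01 1.44067186e-04 6.24630104e-05] [ 0.27276796 -0.18192199 -2.29652781] 48.47542349757533 0.024820333848210103 [ 0.01314512  0.33248135 -0.55233807  1.75217893  0.19254954  1.11074815
 -1.87472561]
scene [389 220]
side [307  99]
[-0.2614869   0.73068015 -3.12496289] [-0.01366287  0.05013958  0.04950932]
```

View pics/j.png

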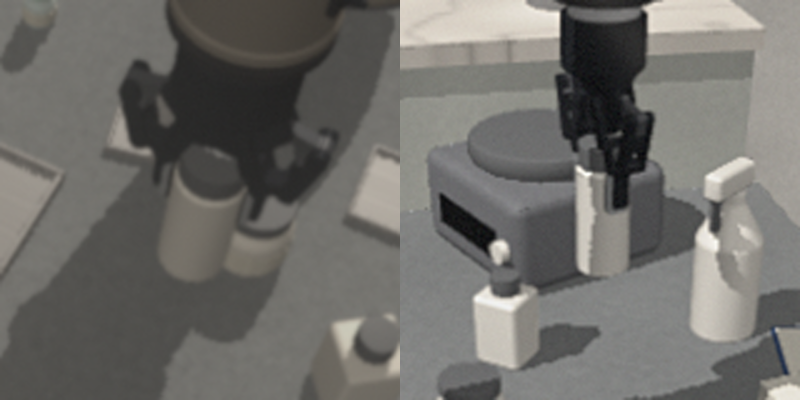

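View pics/w7.png

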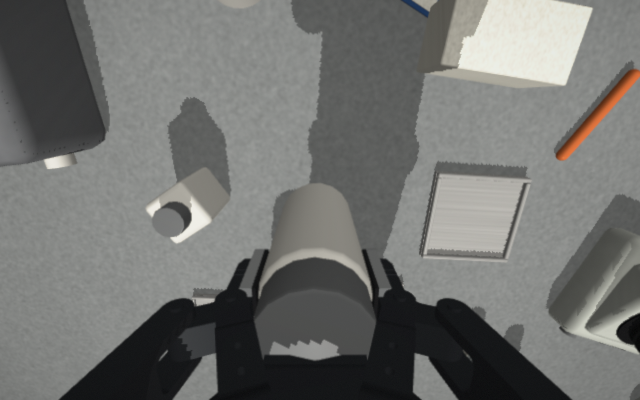

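drive_tool:
  targets: [-0.005,-0.03,0,0,0,0,-0.015,-0.07,0,0,0,0,-0.023,-0.115,0,0,0,0,-0.033,-0.16,0,0,0,0,-0.042,-0.205,0,0,0,0,-0.052,-0.25,0,0,0,0,-0.061,-0.295,0,0,0,0,-0.071,-0.34,0,0,0,0,-0.08,-0.385,0,-0.3,-5,0,-0.09,-0.43,0,-0.6,-10,0]

```text
time: 7.6
position: [472.9, -243.0, 242.4]
tool_rot: [0.985, 0.148, 0.086, 0.018]
force: [2.3, -0.1, -2.4]
width: 48.5
```

drive_tool:
  targets: [-0.007,-0.035,0,-0.3,-5,0,-0.013,-0.06,0,-0.5,-9,0,-0.013,-0.06,0,-0.55,-10,0,-0.013,-0.06,0,-0.55,-10,0,-0.013,-0.06,0,-0.55,-10,0]

```text
time: 8.1
position: [460.7, -300.4, 242.8]
tool_rot: [0.974, 0.146, 0.17, 0.035]
force: [-0.5, 1.3, -2.7]
width: 48.6
```

```bash
cat > st.py <<'E'
from h import *
np.set_printoptions(suppress=True,precision=2)
PIN=np.array([497.64,-304.36,98.74]); psi=np.radians(-3.3)
a=np.array([-np.sin(np.radians(20))*np.cos(psi),-np.sin(np.radians(20))*np.sin(psi),np.cos(np.radians(20))])
s=telemetry.sense();T=s['position'];Rm=R.from_quat(s['tool_rot']).as_matrix();z=-Rm[:,2]
foot=T-64.6*z; d=foot-PIN
print('t',s['time'],'T',T,'F',s['force'],'axial',s['force']@a,'M',s['wrist_torque'],'w',s['width'])
rv=np.cross(z,a);print('foot height over pin',d@a,'lateral',d-(d@a)*a,'angle err deg',np.degrees(np.arcsin(np.linalg.norm(rv))),'fix rv',np.degrees(rv))
print('joints',s['joint_positions'],'a',a)
E
python3 st.py; python3 snap.py w8
```

```text
t 8.1 T [ 460.72 -300.36  242.85] F [-0.51  1.26 -2.74] axial -2.3783628174724556 M [0.03 0.49 0.05] w 48.60479233463915
foot height over pin 83.50008039160276 lateral [13.59  1.17  4.91] angle err deg 0.09702874929069488 fix rv [-0.08 -0.05 -0.03]
joints [ 0.83  0.08 -0.28  2.08 -0.22  0.69 -0.57] a [-0.34  0.02  0.94]
8.1 [ 460.71917166 -300.362322    242.84515762] [0.97398833 0.1461705  0.16960914 0.03483766] [-0.51417262  1.26336657 -2.7443036 ] 48.60479233463915 0.01486653455854223 [ 0.83006147  0.08480944 -0.27942378  2.07688037 -0.22374937  0.68803929
 -0.56560901]
```

View pics/w8.png

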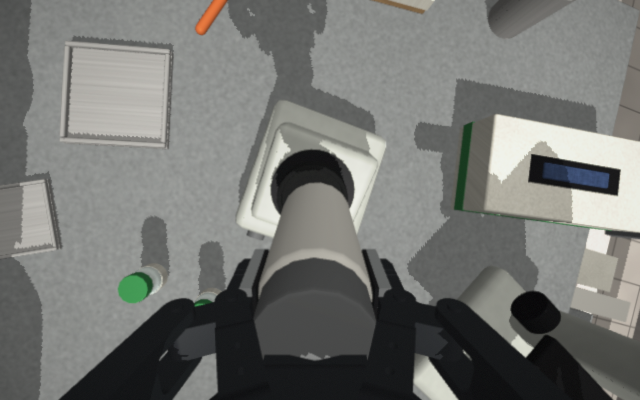

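drive_tool:
  targets: [-0.007,-0.001,-0.01,0,0,0,0.0,-0.002,-0.03,0,0,0,0.004,-0.002,-0.05,0,0,0,0.007,-0.0025,-0.061,0,0,0,0.007,-0.0025,-0.061,0,0,0,0.007,-0.0025,-0.061,0,0,0]

```text
time: 8.75
position: [467.5, -303.8, 182.4]
tool_rot: [0.974, 0.146, 0.17, 0.035]
force: [0.1, -0.2, -1.8]
width: 48.6
```

```bash
python3 st.py; python3 snap.py w9;  python3 - <<'E'
from h import *
T=[]
for n,x,y in(('scene',195,60),('side',290,245)):
    im=viewer.snapshot(n)[:,:,::-1]; cv2.imwrite(f'pics/p_{n}.png',im)
    T.append(np.clip(cv2.resize(im[y:y+100,x:x+100],(400,400),interpolation=2).astype(float)*(1.6),0,255).astype(np.uint8))
cv2.imwrite('pics/p.png',np.hstack(T))
E
```

```text
t 8.75 T [ 467.5  -303.76  182.43] F [ 0.09 -0.18 -1.77] axial -1.7002392788020195 M [-0.02  0.56 -0.05] w 48.606668534916714
foot height over pin 24.34285268547367 lateral [ 0.25 -1.12  0.11] angle err deg 0.03647125543737466 fix rv [-0.03  0.02 -0.01]
joints [ 0.82  0.17 -0.28  2.13 -0.22  0.55 -0.55] a [-0.34  0.02  0.94]
8.75 [ 467.49916809 -303.76454848  182.42634249] [0.97392877 0.14578533 0.17018389 0.03531057] [ 0.08991311 -0.18256141 -1.77286047] 48.606668534916714 0.01640996702586979 [ 0.81967853  0.17473342 -0.28270627  2.12750078 -0.2206026   0.54725191
 -0.55363247]
```

View pics/p.png

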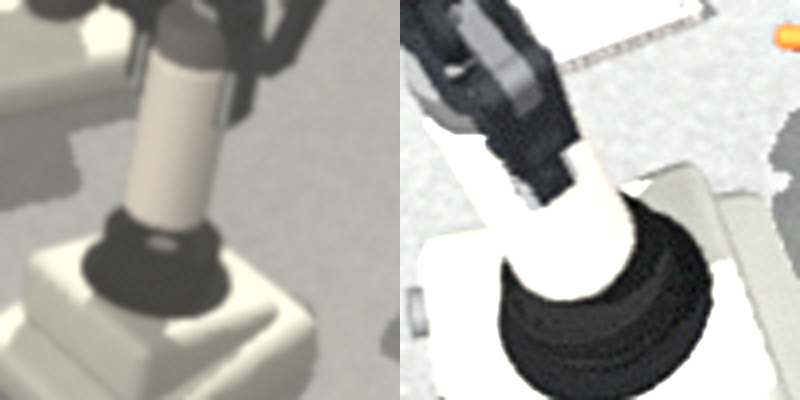

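View pics/w9.png

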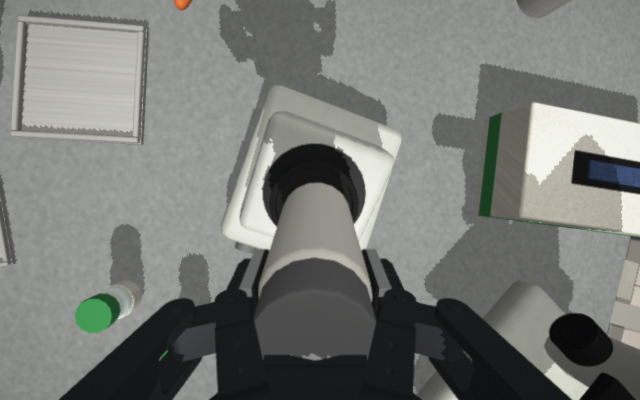

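drive_tool:
  targets: [0.002,0.001,-0.005,0,0,0,0.004,0.001,-0.0105,0,0,0,0.005,0.001,-0.0132,0,0,0,0.0055,0.001,-0.015,0,0,0,0.0055,0.001,-0.015,0,0,0]

```text
time: 9.4
position: [472.8, -302.8, 166.9]
tool_rot: [0.974, 0.146, 0.17, 0.035]
force: [0.3, 0.9, -2.9]
width: 48.7
```

```bash
python3 st.py
```

```text
t 9.4 T [ 472.82 -302.85  166.9 ] F [ 0.28  0.92 -2.9 ] axial -2.7985928129306443 M [ 0.01  0.56 -0.07] w 48.744020015864024
foot height over pin 7.95948333911782 lateral [-0.04  0.11 -0.02] angle err deg 0.027697623384622835 fix rv [-0.03  0.01 -0.01]
joints [ 0.81  0.2  -0.28  2.13 -0.21  0.51 -0.56] a [-0.34  0.02  0.94]
```

drive_tool:
  targets: [0.0003,0,-0.001,0,0,0,0.0007,0,-0.002,0,0,0,0.001,0,-0.003,0,0,0,0.001,0,-0.003,0,0,0]

```text
time: 9.8
position: [473.9, -303.0, 164.3]
tool_rot: [0.974, 0.146, 0.17, 0.036]
force: [0.4, 0.1, -1.1]
width: 48.4
```

drive_tool:
  targets: [0.0003,0,-0.001,0,0,0,0.0007,0,-0.002,0,0,0,0.0007,0,-0.002,0,0,0]

```text
time: 10.1
position: [474.7, -303.0, 162.3]
tool_rot: [0.974, 0.145, 0.17, 0.036]
force: [-0.4, -0.5, -0.4]
width: 48.4
```

```bash
python3 st.py
```

```text
t 10.1 T [ 474.66 -303.02  162.27] F [-0.41 -0.49 -0.39] axial -0.23977614455451393 M [-0.05  0.52 -0.05] w 48.43278460131792
foot height over pin 2.9702921281837704 lateral [0.14 0.01 0.05] angle err deg 0.04100922581286462 fix rv [ 0.    0.04 -0.  ]
joints [ 0.81  0.21 -0.28  2.14 -0.21  0.5  -0.57] a [-0.34  0.02  0.94]
```

drive_tool:
  targets: [0.0002,0,-0.0005,0,0,0,0.0003,0,-0.001,0,0,0,0.0005,0,-0.0015,0,0,0,0.0005,0,-0.0015,0,0,0]

```text
time: 10.5
position: [475.2, -303.0, 160.8]
tool_rot: [0.974, 0.146, 0.17, 0.036]
force: [-0.2, -0.5, -1.5]
width: 48.9
```

drive_tool:
  targets: [0.0002,0,-0.0005,0,0,0,0.0003,0,-0.001,0,0,0,0.0003,0,-0.001,0,0,0]

```text
time: 10.8
position: [475.5, -303.0, 159.8]
tool_rot: [0.974, 0.146, 0.17, 0.036]
force: [-0.0, -0.5, -0.0]
width: 48.9
```

drive_tool:
  targets: [0.0002,0,-0.0005,0,0,0,0.0003,0,-0.001,0,0,0,0.0003,0,-0.001,0,0,0]

```text
time: 11.1
position: [475.8, -303.0, 159.1]
tool_rot: [0.974, 0.146, 0.17, 0.036]
force: [-3.2, 0.6, 6.5]
width: 48.7
```

drive_tool:
  targets: [0.0001,0,-0.0003,0,0,0,0.0001,0,-0.0003,0,0,0]

```text
time: 11.3
position: [475.9, -303.0, 159.1]
tool_rot: [0.974, 0.146, 0.17, 0.036]
force: [-6.4, 2.4, 13.4]
width: 48.7
```

```bash
python3 st.py
```

```text
t 11.3 T [ 475.86 -303.05  159.11] F [-6.45  2.38 13.42] axial 14.858125005249532 M [0.61 0.88 0.23] w 48.67223988880307
foot height over pin -0.4073740216324201 lateral [0.2  0.04 0.07] angle err deg 0.058574194256260044 fix rv [0.01 0.06 0.  ]
joints [ 0.8   0.22 -0.28  2.14 -0.21  0.49 -0.57] a [-0.34  0.02  0.94]
```

drive_tool:
  targets: [0,0,0,0,0,0,0,0,0,0,0,0,0,0,0,0,0,0]

```text
time: 11.6
position: [475.9, -303.0, 159.1]
tool_rot: [0.974, 0.146, 0.17, 0.036]
force: [-6.3, 2.1, 12.8]
width: 48.7
```

```bash
python3 st.py
```

```text
t 11.6 T [ 475.85 -303.04  159.11] F [-6.33  2.14 12.81] axial 14.239187855632322 M [0.58 0.88 0.2 ] w 48.68659381218454
foot height over pin -0.40842522881996485 lateral [0.19 0.03 0.07] angle err deg 0.06009419088382693 fix rv [0.01 0.06 0.  ]
joints [ 0.8   0.22 -0.28  2.14 -0.21  0.49 -0.57] a [-0.34  0.02  0.94]
```

drive_tool:
  targets: [0,0,0,0,0,0,0,0,0,0,0,0,0,0,0,0,0,0,0,0,0,0,0,0,0,0,0,0,0,0,0,0,0,0,0,0,0,0,0,0,0,0,0,0,0,0,0,0,0,0,0,0,0,0,0,0,0,0,0,0]

```text
time: 12.6
position: [475.9, -303.1, 159.1]
tool_rot: [0.974, 0.146, 0.17, 0.036]
force: [-6.2, 3.0, 12.8]
width: 48.7
```

```bash
python3 st.py;  python3 - <<'E'
from h import *
T=[]
for n,x,y in(('scene',195,60),('side',290,245)):
    im=viewer.snapshot(n)[:,:,::-1]; cv2.imwrite(f'pics/q_{n}.png',im)
    T.append(np.clip(cv2.resize(im[y:y+100,x:x+100],(400,400),interpolation=2).astype(float)*(1.6),0,255).astype(np.uint8))
cv2.imwrite('pics/q.png',np.hstack(T))
E
```

```text
t 12.6 T [ 475.85 -303.05  159.1 ] F [-6.21  2.96 12.83] axial 14.235645209415269 M [0.54 0.83 0.19] w 48.68891362340476
foot height over pin -0.4129724957737606 lateral [0.19 0.02 0.07] angle err deg 0.06038117494748873 fix rv [0.02 0.06 0.  ]
joints [ 0.8   0.22 -0.28  2.14 -0.21  0.49 -0.57] a [-0.34  0.02  0.94]
```

View pics/q.png

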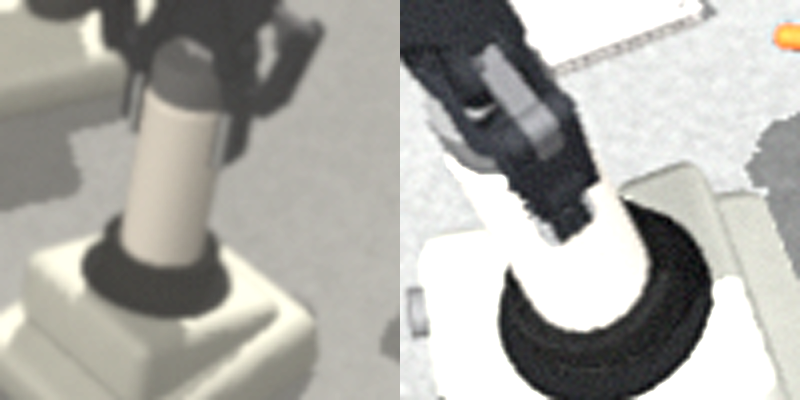

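drive_tool:
  targets: [0,0,0,0,0,0,0,0,0,0,0,0,0,0,0,0,0,0,0,0,0,0,0,0,0,0,0,0,0,0,0,0,0,0,0,0,0,0,0,0,0,0,0,0,0,0,0,0,0,0,0,0,0,0,0,0,0,0,0,0]

```text
time: 13.7
position: [475.9, -303.1, 159.1]
tool_rot: [0.974, 0.146, 0.17, 0.036]
force: [-6.5, 1.7, 12.5]
width: 48.8
```

```bash
python3 st.py
```

```text
t 13.7 T [ 475.86 -303.05  159.11] F [-6.52  1.71 12.51] axial 14.013959379157907 M [0.52 0.91 0.15] w 48.787753340471944
foot height over pin -0.4053307001100133 lateral [0.2  0.03 0.07] angle err deg 0.06035443007505022 fix rv [0.02 0.06 0.  ]
joints [ 0.8   0.22 -0.28  2.14 -0.21  0.49 -0.57] a [-0.34  0.02  0.94]
```

drive_tool:
  targets: [0,0,0,0,0,0,0,0,0,0,0,0,0,0,0,0,0,0,-0.0015,0,0.004,0,0,0,-0.007,0.0004,0.019,0,0,0,-0.0137,0.001,0.0376,0,0,0,-0.0205,0.0012,0.0564,0,0,0,-0.024,0.0015,0.08,0,0,0,-0.024,0.0015,0.1,0,0,0,-0.024,0.0015,0.1,0,0,0]

```text
time: 14.7
position: [452.5, -302.0, 261.1]
tool_rot: [0.974, 0.146, 0.171, 0.037]
force: [0.1, 0.7, -1.6]
width: 48.8
```

drive_tool:
  targets: [0.01,0.025,0,0.2,3,0,0.025,0.065,0,0.5,9,0,0.042,0.105,0,0.9,15,0,0.057,0.145,0,1.15,20,0,0.073,0.185,0,1.15,20,0,0.09,0.225,0,1.15,20,0,0.1,0.25,-0.02,1.15,20,0,0.104,0.26,-0.04,1.15,20,0,0.104,0.26,-0.06,1.15,20,0,0.104,0.26,-0.06,1.15,20,0]

```text
time: 15.7
position: [553.9, -40.9, 195.1]
tool_rot: [0.989, 0.149, -0.003, -0.001]
force: [0.4, -0.2, -2.1]
width: 48.7
```

```bash
python3 st.py; python3 snap.py w10; python3 - <<'E'
from h import *
s=telemetry.sense();z=-R.from_quat(s['tool_rot']).as_matrix()[:,2]; print('up',z)
T=[]
for n,x,y in(('scene',250,120),('side',260,120)):
    im=viewer.snapshot(n)[:,:,::-1]; T.append(cv2.resize(im[y:y+150,x:x+150],(400,400),interpolation=2))
cv2.imwrite('pics/t.png',np.hstack(T))
E
```

```text
t 15.7 T [553.91 -40.86 195.13] F [ 0.38 -0.23 -2.11] axial -2.1144750296194865 M [-0.07  0.01 -0.03] w 48.706382709317054
foot height over pin 15.971115111176804 lateral [ 61.38 263.25  16.79] angle err deg 20.312471270692967 fix rv [ -1.18 -19.85  -0.01]
joints [ 0.36  0.31 -0.48  1.89  0.17  0.99 -1.47] a [-0.34  0.02  0.94]
15.7 [553.91087346 -40.86211412 195.13317835] [ 9.88904155e-01  1.48529539e-01 -2.59887356e-03 -8.91513607e-04] [ 0.37743454 -0.22755969 -2.10826244] 48.706382709317054 0.05117942353888806 [ 0.35697773  0.30946172 -0.4778627   1.88554967  0.16635171  0.9911216
 -1.46637874]
up [ 3.38818938e-03 -7.00603272e-04  9.99994015e-01]
```

View pics/t.png

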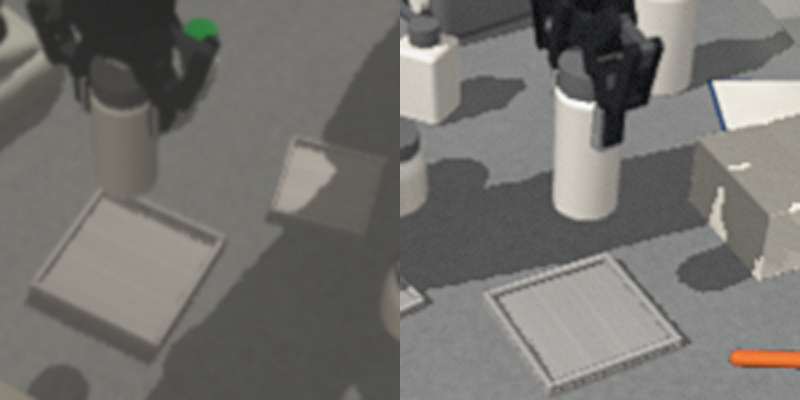

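View pics/w10.png

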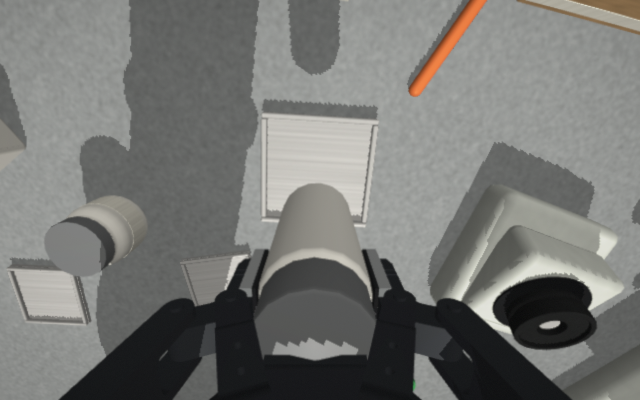

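drive_tool:
  targets: [0,0,-0.03,0,0,0,0,0,-0.065,0,0,0,0,0,-0.09,0,0,0,0,0,-0.105,0,0,0,0,0,-0.112,0,0,0,0,0,-0.112,0,0,0,0,0,-0.112,0,0,0]

```text
time: 16.55
position: [556.6, -41.5, 87.7]
tool_rot: [0.989, 0.148, 0.001, 0.0]
force: [0.5, 0.1, -1.4]
width: 48.5
```

```bash
python3 st.py; python3 - <<'E'
from h import *
s=telemetry.sense();z=-R.from_quat(s['tool_rot']).as_matrix()[:,2]; print('up',z)
T=[]
for n,x,y in(('scene',240,140),('side',270,160)):
    im=viewer.snapshot(n)[:,:,::-1]; T.append(cv2.resize(im[y:y+120,x:x+120],(400,400),interpolation=2))
cv2.imwrite('pics/t2.png',np.hstack(T))
E
```

```text
t 16.55 T [556.58 -41.5   87.68] F [ 0.45  0.09 -1.4 ] axial -1.470613028093493 M [ 0.03  0.04 -0.01] w 48.50858642216336
foot height over pin -86.08243444524508 lateral [ 29.65 264.55   5.23] angle err deg 19.908066657959047 fix rv [ -1.12 -19.48  -0.  ]
joints [ 0.31  0.45 -0.44  1.97  0.26  0.78 -1.55] a [-0.34  0.02  0.94]
up [-1.60208274e-03  8.88166873e-05  9.99998713e-01]
```

View pics/t2.png

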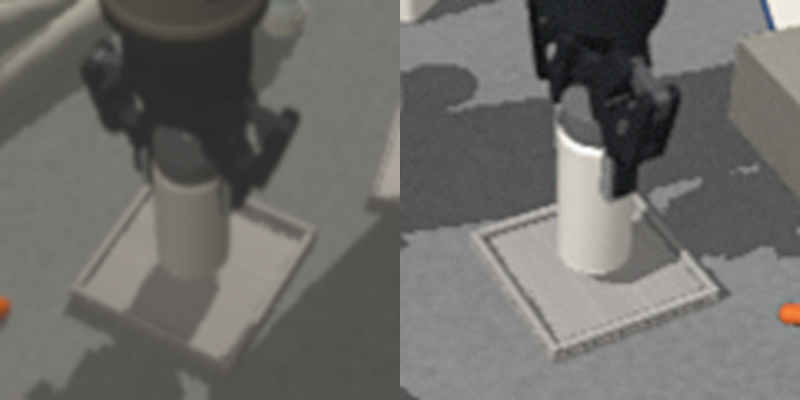

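drive_tool:
  targets: [0,0,-0.005,0,0,0,0,0,-0.01,0,0,0,0,0,-0.013,0,0,0,0,0,-0.014,0,0,0,0,0,-0.014,0,0,0]

```text
time: 17.15
position: [555.6, -41.4, 72.2]
tool_rot: [0.989, 0.148, -0.0, -0.0]
force: [0.0, -0.8, -2.2]
width: 48.9
```

drive_tool:
  targets: [0,0,-0.0005,0,0,0,0,0,-0.001,0,0,0,0,0,-0.0015,0,0,0,0,0,-0.0015,0,0,0]

```text
time: 17.55
position: [555.8, -41.5, 71.0]
tool_rot: [0.989, 0.148, 0.0, 0.0]
force: [0.1, -0.2, -1.7]
width: 49.1
```

drive_tool:
  targets: [0,0,-0.0005,0,0,0,0,0,-0.001,0,0,0,0,0,-0.001,0,0,0]

```text
time: 17.85
position: [556.2, -41.4, 70.6]
tool_rot: [0.989, 0.148, 0.0, 0.0]
force: [-2.7, 0.4, 8.5]
width: 48.6
```

drive_tool:
  targets: [0,0,0.0003,0,0,0,0,0,0.0005,0,0,0,0,0,0.0005,0,0,0]

```text
time: 18.15
position: [555.9, -41.5, 70.7]
tool_rot: [0.989, 0.148, 0.0, 0.0]
force: [-0.6, 0.9, 4.1]
width: 48.4
```

drive_tool:
  targets: [0,0,0,0,0,0,0,0,0,0,0,0,0,0,0,0,0,0,0,0,0,0,0,0,0,0,0,0,0,0,0]
  jaw: 0.062
  squeeze: 20

```text
$.targets: bad value
```

drive_tool:
  targets: [0,0,0,0,0,0,0,0,0,0,0,0,0,0,0,0,0,0,0,0,0,0,0,0,0,0,0,0,0,0]
  jaw: 0.085

```text
time: 18.65
position: [555.8, -41.4, 70.5]
tool_rot: [0.989, 0.148, 0.0, -0.0]
force: [0.9, -1.1, -0.0]
width: 85.0
```

```bash
python3 snap.py w11
```

```text
18.65 [555.77895431 -41.44046683  70.47858053] [ 9.89020156e-01  1.47780681e-01  1.97275821e-06 -3.37591895e-05] [ 0.93892298 -1.10332158 -0.04317133] 85.03767999056576 0.0014658365824633238 [ 0.30496922  0.46978472 -0.42899212  1.98045192  0.28027334  0.74842029
 -1.56431354]
```

View pics/w11.png

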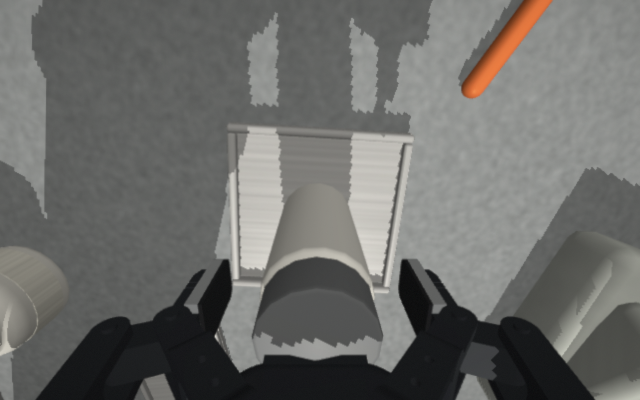

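One call was refused because it had one number too many. The next call opened the jaw fully, and the jar stands free between the pads. Retracting straight up.

drive_tool:
  targets: [0,0,0.01,0,0,0,0,0,0.04,0,0,0,0,0,0.08,0,0,0,0,0,0.12,0,0,0,0,0,0.16,0,0,0,-0.02,0,0.2,0,0,0,-0.05,0,0.22,0,0,0,-0.05,0,0.22,0,0,0,-0.05,0,0.22,0,0,0]

```text
time: 19.6
position: [505.7, -41.6, 291.7]
tool_rot: [0.989, 0.148, 0.001, 0.001]
force: [0.3, -0.3, 0.5]
width: 84.9
```

```bash
python3 snap.py w12; python3 - <<'E'
from h import *
for n in('scene','side'): cv2.imwrite(f'pics/e_{n}.png',viewer.snapshot(n)[:,:,::-1])
a=cv2.imread('pics/e_scene.png');b=cv2.imread('pics/e_side.png')
cv2.imwrite('pics/e.png',np.vstack([np.hstack([cv2.resize(a,(400,250)),cv2.resize(b,(400,250))]),np.hstack([cv2.resize(a[130:265,200:355],(400,348)),cv2.resize(b[150:285,260:415],(400,348))])]))
E
```

```text
19.6 [505.65115836 -41.60603922 291.70817638] [9.89040400e-01 1.47641110e-01 9.17828925e-04 5.89200959e-04] [ 0.33652568 -0.33707015  0.49586613] 84.9210850621286 0.04422347016367892 [ 0.41740874  0.1288586  -0.50274556  1.87671342  0.06901699  1.15079488
 -1.38432044]
```

View pics/e.png

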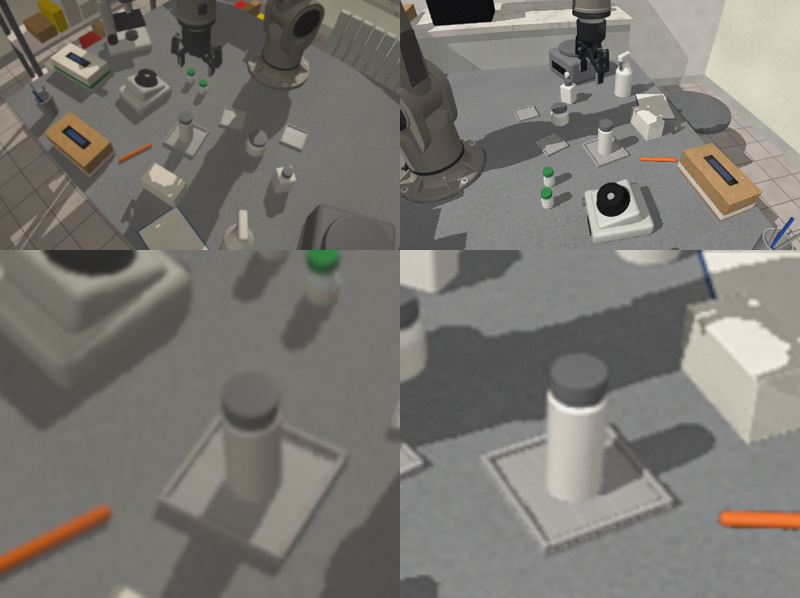

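View pics/w12.png

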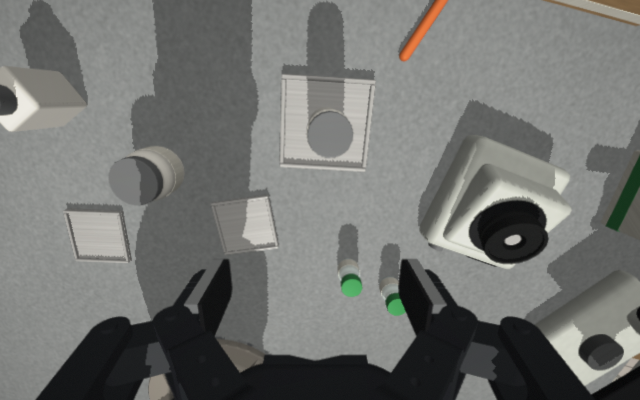

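The jar stands upright in the tray: its cap is at about (330,133) in the wrist view. The other things are where they were, and the gripper is clear.

```bash
python3 -c "
from workcell import arm; print(arm.hand_in())"
```

```text
the job is handed in; nothing more can be done
None
```

The sample jar was pressed fully home in the mixer's cup, held there, then set down upright near the middle of the large steel tray and released. I handed the job in at about 19.7 s; no verdict is reported.

- **Pressing:** I held the jar along the cup's 20° axis, within about 0.1°. After about 4–5 mm of cup travel the foot stopped moving and the force rose sharply. I took that as the stop pin, which was not seen directly. The push then read about 16–17 N with the jar's weight taken off, and held for about 2.5 s (11.2 to 13.7 s).
- **Placing:** The jar touched the tray at about 8.5 N. I eased that to about 4 N before opening the jaws.
- **Last checks:** The scene, side and wrist pictures show the jar standing alone in the tray, the cup back up and the other things apparently unmoved. The gripper is well clear above it.
- **What disagreed:**
  - The overhead wrist views put the jar's cap at 126.5 mm, but two estimates using the side camera gave 117–118 mm; I relied on the wrist views.
  - The mixer's yaw estimates spread over about 3°, and I used -3.3°.
  - One jaw-opening call was refused because it had a number too many. The jaws therefore opened fully in one go instead of two steps, and the jar stayed in place.

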